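Trim the moisture meter's span with the plastic tuning tool

TASK

The moisture meter reads low with the reference tin in its cell. Take the plastic tuning tool from its wooden stand, fit its blade into the slot of the span trimmer (the trimmer hole next to the dial) and turn it until the needle points at the arrowhead of the index hand. Then put the tool back in its stand, fully down; do not touch the zero trimmer (the outer hole) or disturb the things on the desk.

Things in the scene. Friction and masses are not known exactly. Their poses are not given: they have to be found in the camera images.
- tuning_tool: Black plastic tuning tool, 113 mm long, 30 g, upright in the wooden stand. Origin: middle of the blade's end; z runs up to the handle. Flat blade 9 mm wide (along x), 2 mm thick (along y), z = 0 to 5 mm; round shaft 9 mm diameter to z = 55 mm; flange 22 mm diameter, z = 55 to 59 mm; square handle 14 x 14 mm, flat sides facing x and y, z = 58 to 110 mm (grip at about 88 mm).
- stand_hole (a point): Centre of the stand's hole at its top face. The stand is a fixed wooden block 62 x 62 x 55 mm with one upright through hole, 12.5 mm diameter; the desk is 55 mm below this point. In place the tool's flange rests on the top face, its origin 55 mm below this point.
- moisture_meter: Grey bench instrument, fixed, 220 mm deep (x), 260 wide (y), 100 high at the rear; origin at the centre of its underside, front to its own -x. The front panel, 145 mm long, slopes 0.26 rad down to -x. On it from left (+y) to right: dial window, span trimmer hole, 44 mm further right the zero trimmer hole. A sample tin stands in a ring on the rear deck, its top 150 mm above the desk.
- span_hole (a point): Centre of the span trimmer's hole at the panel surface; x runs up the panel, y to the left, z square out of the panel (0.26 rad from vertical). The hole is 10.6 mm in diameter with a 3 mm x 45 degree countersink; the zero trimmer's hole is alike, 44 mm along -y. A short black line on the panel marks the span trimmer.
- span_head (a point): Centre of the span screw's head, 10 mm below the panel; axes fixed, as span_hole. A slot 4 mm wide, 4 mm deep crosses the whole head; its direction varies and is not reported: see it or feel for it with the lightly pressed blade (0.2 rad play either way once in). Clockwise from above moves the needle clockwise, 0.45 rad per rad. Friction 0.02 N m; stays as left; travel 5.2 rad between stops.
- needle_tip (a point): Tip of the dial's needle, 64 mm from its pivot; cannot be touched. Its frame turns with the needle: z square out of the panel; when the needle's frame and the index hand's frame have parallel x axes, the needle points exactly at the arrowhead. At the start it always stands to the left (anticlockwise) of the index hand, by 0.25 to 1.3 rad.
- index_tip (a point): Point of the index hand's small dark arrowhead (8 mm wide at its base), 71 mm from the same pivot, just outside the scale arc; set to a different place each time and stays there. Its frame turns with the hand, as the needle's does.
- zero_slot_end (a point): A point 5 mm off the axis of the zero trimmer's screw, at the end of its slot, 10 mm below the panel surface, in the outer right hole of the panel. This screw must not be turned.
- bystander_tin: Round grey sample tin, 70 mm diameter, 48 mm high, origin at the centre of its underside; leave it.
- cup_green: Small green cup, 71 mm diameter, 42 mm high, origin at the centre of its underside; leave it.
- felt_marker: Felt marker lying on the desk, 135 x 17 x 16 mm; leave it.
Things that resemble listed ones, but are neither listed nor needed, are in the scene too. Leave any blue or pink look-alike of the tuning_tool alone.

How it is judged:
By the outcome, as a careful person would: the job done as asked, in the order asked, and still so for the second after the job is handed in, with the robot touching nothing.
It also fails if it takes over 72 s, if anything falls off the work surface, if the arm or the gripper's body presses on something with over 40 N, if the wrist force passes 120 N, or if a joint passes its speed limit or range.

ROBOT

A 7-joint arm with a two-finger parallel gripper is mounted at the origin on a cart in front of the work surface, level with it; the furniture and walls round the work are solid. World frame = base frame: x ahead of the robot, y to its left, z up, the work surface at z = 0. Lengths are in m, angles in rad, forces in N, time in s.
With the tool pointing down it reaches from about 0.4 to 0.85 m from the base axis. Payload 6.9 kg.
Tool frame: the origin (TCP) lies at the centre of the arm's flange, where the gripper is bolted on; the fingertips stand tip_extent ahead of it and the grasp point (between the pads) lies 155 mm ahead of it (tip_extent is the distance from the TCP to the fingertips, in m); z points along the fingers, x is the direction in which the jaws open and shut, and the axes are right-handed (so a half turn about z gives the same grasp; the last joint's range is limited). The gripper opens to 85 mm and grips with 20 to 120 N. Pads are 22 mm wide; open, the fingers measure 114 mm over their backs; the gripper's body (76 mm by 85 mm) begins 54 mm behind the grasp point. The pads swing forward as they close: fully open they stand 13 mm farther back than shut.
Start: joints at [1.341, 0.507, -0.238, 1.5, 0.126, 1.149, -0.155], TCP at [0.205, -0.59, 0.405] pointing down, gripper open.
Joint ranges: [-3.08, 3.08], [-0.24, 2.05], [-1.43, 1.35], [0, 2.5], [-1.52, 4.66], [0.17, 1.96], [-2.89, 2.89]. Speed limits (rad/s): [2.39, 2.39, 3.14, 3.14, 3.14, 3.14, 3.14].

INTERFACE

Orientations are given as a unit quaternion [w, x, y, z].
In Python, from cell import * gives the robot as it stands.
- The arm moves only by the tool drive_tool, never from a script. Its argument "series" is a list that holds one entry, the list of rows, each a list of 7 numbers: the turn, a rotation vector about the tool's x, y, z in rad, then the shift along the tool's x, y, z in cm, then the closure in counts, from 0 (fully open) to 255 (shut). In form: [[[ax, ay, az, tx, ty, tz, jaw], ...]]. A call has 1 to 5 rows; each row is the pose to reach, as a shift and turn from the pose commanded when the call began, along the tool's axes at that moment; what a row does not reach only later rows make up. A row lasts 1/12 s, in which the tool goes at most 41.7 mm and 7.16 degrees, less where a joint would pass 70% of its speed; a pose out of reach is approached as far as the arm can. A call with a gripper value outside its range is refused whole. The fingers move at their own pace and stop on an object; "newtons" is the grip in N (left out, the last holds). Time passes only in rows, so rows that repeat a pose let the fingers close. It gives the time, the measured TCP pose, the force and the opening at its end, in the units of the state.
- observe(): the state, without advancing time (a new reading comes with each control period).
- capture(name): name is "side" or "top" or "wrist"; returns the picture (384x512x3 uint8, blue, green, red); there is no depth.
- camera_params(name): a dict with "fx", "fy", "cx", "cy" (pixels), "D" ([k1, k2, p1, p2, k3] as OpenCV has them; the pictures are not rectified), "T" (4x4, takes a point from camera to world coordinates). Camera axes: x right, y down, z forward; pixel columns grow to the right and rows downward; lengths in m; the calibration is good to about 2 mm. A picture is of the moment at which its call begins: read the wrist's pose just before it. camera_params takes no time and is no camera call; for the wrist camera it gives the pose at the moment of the call.
- close_job(): hands the job in, once; it reports no verdict.
The state is a dict: "time_s": time; "q": joint angles; "joint_velocities": joint speeds; "effort": joint torques, N m; "tcp_pos": TCP position; "tcp_rot": TCP orientation; "contact_force": force on the tool from outside, world axes, zero at the start; "torque": the same for the moment, N m; "finger_gap": finger opening in m.
Only numpy, scipy, OpenCV 4.12 (cv2) and the standard library are available. Lean on these libraries where they do the work, as an engineer would, in place of code of your own. Each camera call takes 0.05 s, during which the arm holds its last target. There are 200 camera calls.

## Working session

There is one attempt and no reset: what is moved stays moved. The work goes in short steps, Python scripts to look and compute and a tool call to move; the robot and the scene stay as the last step left them, time stands still between calls to the robot, and variables do not carry over. Pictures are saved under pics/ and viewed, about 8 in all and at most 12, crops included, and the job is handed in when it is done.

Besides the shell and the picture viewer there is one more tool, called as name(argument=value, ...) on one line, values as JSON. drive_tool: Moves the arm, as the interface text tells. Its arguments: {"type":"object","properties":{"series":{"type":"array","items":{"type":"array","items":{"type":"array","items":{"type":"number"}}}},"newtons":{"type":"number"}},"required":["series"]}

```bash
ls; mkdir -p pics; python3 - <<'E'
from cell import *
import cv2
print(observe())
for n in("side","top","wrist"):
    im=capture(n); cv2.imwrite(f"pics/{n}0.png",im); p=camera_params(n); print(n,p)
a=cv2.imread("pics/side0.png");b=cv2.imread("pics/top0.png")
E
```

```text
pics
{'time_s': 0.0, 'q': array([ 1.34150062,  0.50832872, -0.23752069,  1.50112644,  0.12568552,
        1.14884507, -0.15479747]), 'joint_velocities': array([ 8.42497013e-04, -5.31605747e-04, -1.18938602e-03,  6.24826775e-05,
       -2.95371259e-04, -4.44697225e-04, -7.74418377e-04]), 'effort': array([-7.71715222e-04, -6.20602727e+01, -2.18671024e+00, -2.49653220e+01,
        1.28172972e-02,  1.19631377e-02, -5.33870377e-06]), 'tcp_pos': array([ 0.2052339 , -0.59014892,  0.40383711]), 'tcp_rot': array([-4.92614883e-04,  8.15041191e-01, -5.79402379e-01, -7.05457337e-04]), 'contact_force': array([0.1636686 , 0.42653597, 0.48380834]), 'torque': array([ 0.00311229,  0.04025614, -0.0198877 ]), 'finger_gap': 0.0854509731497292}
side {'fx': 353.2877505952868, 'fy': 353.2877505952868, 'cx': 250.985680478798, 'cy': 184.77438217324843, 'D': array([-0.08278415,  0.        ,  0.        ,  0.        ,  0.        ]), 'T': array([[ 0.94775776, -0.22264397,  0.22844013,  0.33137039],
       [-0.31848972, -0.62033046,  0.71676664, -0.66882951],
       [-0.0178754 , -0.75207698, -0.65883282,  0.6457
[... 244 characters left out ...]
0.        ]), 'T': array([[-0.00303032, -0.98043752,  0.19680724,  0.33142736],
       [-0.99990478,  0.00562046,  0.01260358, -0.08519906],
       [-0.01346317, -0.1967503 , -0.98036119,  1.06500832],
       [ 0.        ,  0.        ,  0.        ,  1.        ]])}
wrist {'fx': 333.3223394466459, 'fy': 333.3223394466459, 'cx': 250.6287413232028, 'cy': 189.554002619486, 'D': array([-0.00335026,  0.        ,  0.        ,  0.        ,  0.        ]), 'T': array([[ 0.3280851 , -0.89356699, -0.30642814,  0.2857707 ],
       [-0.94464759, -0.31070308, -0.10537801, -0.56269882],
       [-0.00104585,  0.32403956, -0.94604295,  0.3727408 ],
       [ 0.        ,  0.        ,  0.        ,  1.        ]])}
```

```bash
python3 - <<'E'
import cv2
for n in("side","top"):
    cv2.imwrite(f"pics/{n}0b.png",cv2.resize(cv2.imread(f"pics/{n}0.png"),(800,600),interpolation=cv2.INTER_CUBIC))
E
```

```text
(no output)
```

View pics/side0b.png

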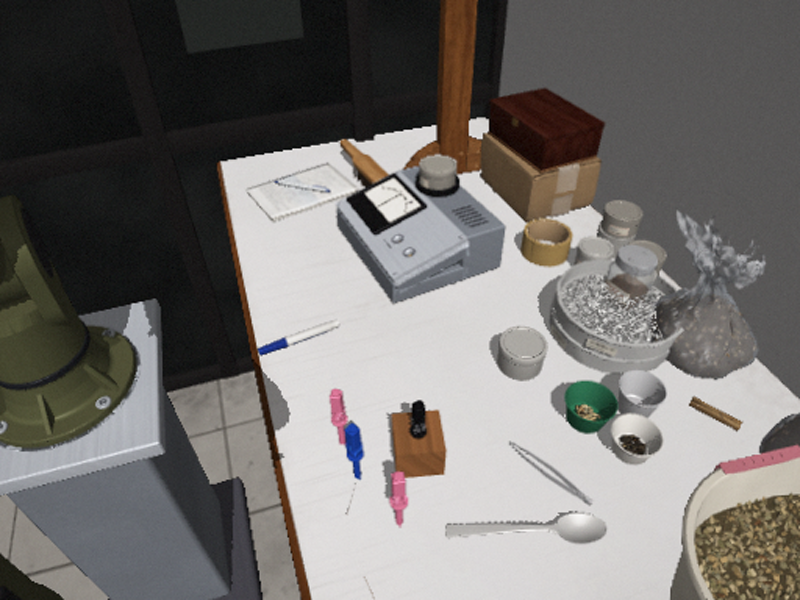

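View pics/top0b.png

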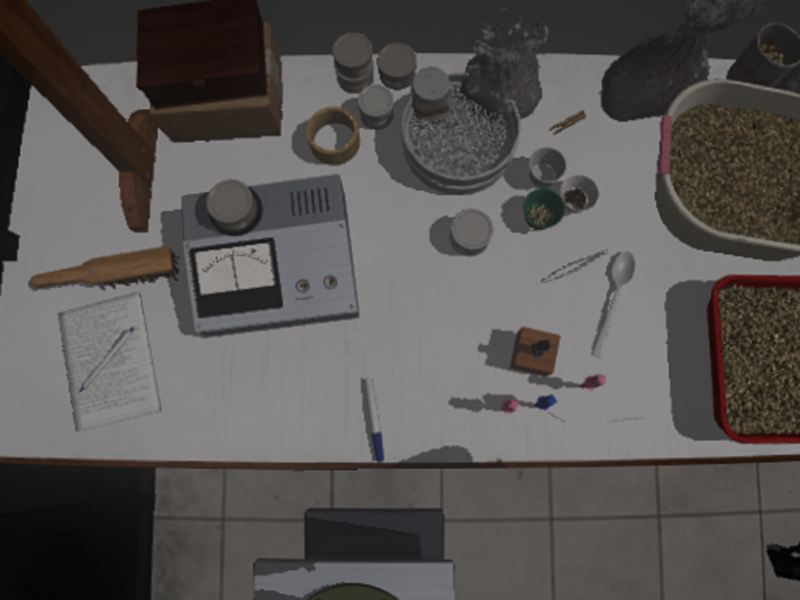

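The side view shows the black tool in its stand at (418,410), with the span and zero holes at (397,239) and (409,252). In the top view the stand is at (537,350), and the holes are at (303,285) and (330,282). Blue and pink look-alikes stand just in front of the stand.

```bash
cat > h.py <<'E'
import numpy as np, cv2
from scipy.spatial.transform import Rotation as R
from cell import *
def KD(p): return np.array([[p["fx"],0,p["cx"]],[0,p["fy"],p["cy"]],[0,0,1.]]),np.array(p["D"])
def ray(p,uv):
    K,D=KD(p); x=cv2.undistortPoints(np.array([[uv]],float),K,D)[0,0]
    d=p["T"][:3,:3]@[x[0],x[1],1]; return p["T"][:3,3],d/np.linalg.norm(d)
def onz(p,uv,z): o,d=ray(p,uv); return o+d*(z-o[2])/d[2]
def onplane(p,uv,q,n): o,d=ray(p,uv); return o+d*(np.dot(q-o,n)/np.dot(d,n))
def proj(p,X):
    K,D=KD(p); Ti=np.linalg.inv(p["T"]); return cv2.projectPoints(np.atleast_2d(np.array(X,float)),cv2.Rodrigues(Ti[:3,:3])[0],Ti[:3,3],K,D)[0][:,0]
def tri(obs):
    A=np.zeros((3,3));b=np.zeros(3)
    for p,uv in obs:
        o,d=ray(p,uv);M=np.eye(3)-np.outer(d,d);A+=M;b+=M@o
    X=np.linalg.solve(A,b); return X,[np.linalg.norm((np.eye(3)-np.outer(ray(p,u)[1],ray(p,u)[1]))@(X-p["T"][:3,3])) for p,u in obs]
def q2R(q): return R.from_quat([q[1],q[2],q[3],q[0]])
def delta(s,Rt,pt):
    "rotvec + cm shift in current tool axes"
    R0=q2R(s["tcp_rot"]); return (R0.inv()*Rt).as_rotvec().round(4),(R0.inv().apply(pt-s["tcp_pos"])*100).round(3)
E
python3 - <<'E'
from h import *
S,T=camera_params("side"),camera_params("top");k=.64
for n,a,b in [("toolTop",(418,405),(541,345)),("span",(397,239),(303,285)),("zero",(409,252),(330,282))]:
    X,e=tri([(S,np.array(a)*k),(T,np.array(b)*k)]);print(n,X.round(4),np.round(e,4))
# stand top corners in top view
for uv in [(519,328),(560,332),(555,374),(513,368)]: print(onz(T,np.array(uv)*k,.055).round(4))
for uv in [(184,196),(341,177)]: print("rear",onz(T,np.array(uv)*k,.1).round(4))
for uv in [(597,381),(546,402),(510,405)]: print("alike",onz(T,np.array(uv)*k,.1).round(4))
X=[[.29,-.335,.164]]
print(q2R(observe()["tcp_rot"]).as_matrix().round(3))
p=camera_params("wrist");s=observe();R0=q2R(s["tcp_rot"]);print("cam in tool",R0.inv().apply(p["T"][:3,3]-s["tcp_pos"]), (R0.inv().as_matrix()@p["T"][:3,:3]).round(3))
E
```

```text
toolTop [ 0.4802 -0.2894  0.1015] [0.0013 0.0013]
span [0.5808 0.077  0.0731] [0.0006 0.0006]
zero [0.5864 0.0339 0.0735] [0.0006 0.0006]
[ 0.5135 -0.2651  0.055 ]
[ 0.5067 -0.3305  0.055 ]
[ 0.4398 -0.3192  0.055 ]
[ 0.4499 -0.2533  0.055 ]
rear [0.7245 0.271  0.1   ]
rear [0.7524 0.0167 0.1   ]
alike [ 0.4238 -0.3722  0.1   ]
alike [ 0.3933 -0.2934  0.1   ]
alike [ 0.3895 -0.2394  0.1   ]
[[ 0.329 -0.944 -0.   ]
 [-0.944 -0.329  0.001]
 [-0.001  0.    -1.   ]]
cam in tool [ 0.00054804 -0.08504793  0.03130861] [[ 1.    -0.001  0.   ]
 [ 0.001  0.946  0.324]
 [-0.    -0.324  0.946]]
```

Measured spacing: the holes are 43.4 mm apart (should be 44) and the tool top is at z≈0.10–0.11, so both are consistent. The meter's yaw is about 0.12. Next I move the wrist above the tool.

drive_tool(series=[[[0,0,0,-2,-3.6,0.4,0],[0,0,0,-4,-7.2,0.9,0],[0,0,0,-6,-10.8,1.3,0],[0,0,0,-8,-14.3,1.8,0],[0,0,0,-9.6,-17.9,2.2,0]]])

```text
time_s: 0.57
tcp_pos: [0.3434, -0.4388, 0.3823]
tcp_rot: [-0.0, 0.815, -0.58, -0.0]
contact_force: [0.3, -0.3, -0.8]
finger_gap: 0.0852
```

drive_tool(series=[[[0,0,0,-2,-3.6,0.4,0],[0,0,0,-4,-7.2,0.9,0],[0,0,0,-6,-10.8,1.3,0],[0,0,0,-8,-14.3,1.8,0],[0,0,0,-9.6,-17.9,2.2,0]]])

```text
time_s: 0.98
tcp_pos: [0.4811, -0.2892, 0.3603]
tcp_rot: [0.0, 0.815, -0.579, -0.0]
contact_force: [1.1, -0.6, 0.3]
finger_gap: 0.0852
```

drive_tool(series=[[[0,0,-0.11,0,0,0,0],[0,0,-0.22,0,0,0,0],[0,0,-0.33,0,0,0,0],[0,0,-0.44,0,0,0,0],[0,0,-0.55,0,0,0,0]]])

```text
time_s: 1.4
tcp_pos: [0.4804, -0.2912, 0.3604]
tcp_rot: [-0.0, 0.943, -0.334, -0.0]
contact_force: [1.4, -0.4, -0.5]
finger_gap: 0.0856
```

drive_tool(series=[[[0,0,-0.11,0,0,0,0],[0,0,-0.22,0,0,0,0],[0,0,-0.33,0,0,0,0],[0,0,-0.44,0,0,0,0],[0,0,-0.55,0,0,0,0]]])

```text
time_s: 1.82
tcp_pos: [0.4802, -0.2914, 0.3605]
tcp_rot: [-0.0, 0.998, -0.065, -0.0]
contact_force: [-0.2, -0.3, 0.2]
finger_gap: 0.0854
```

```bash
python3 - <<'E'
from h import *
s=observe();p=camera_params("wrist");im=capture("wrist");cv2.imwrite("pics/w1.png",im);np.save("w1T.npy",p["T"])
print(s["time_s"],s["q"].round(3),s["tcp_pos"].round(4),q2R(s["tcp_rot"]).as_matrix().round(3))
u=proj(p,[[.48,-.29,.11]])[0];print(u);x,y=(int(max(0,v)) for v in u-[80,90])
c=im[y:y+180,x:x+160];cv2.imwrite("pics/w1c.png",np.hstack([cv2.resize(im,(352,264)),cv2.copyMakeBorder(cv2.resize(c,None,fx=2.75,fy=2.75,interpolation=cv2.INTER_CUBIC)[:500],0,0,0,0,0)[:264]] ) if 0 else cv2.resize(im,(800,600),interpolation=cv2.INTER_CUBIC))
E
```

```text
1.8167 [ 0.889  0.492 -0.592  1.733  0.316  1.014  0.052] [ 0.4802 -0.2914  0.3605] [[ 0.991 -0.13  -0.   ]
 [-0.13  -0.991  0.   ]
 [-0.    -0.    -1.   ]]
[247.89595949 199.43203464]
```

View pics/w1c.png

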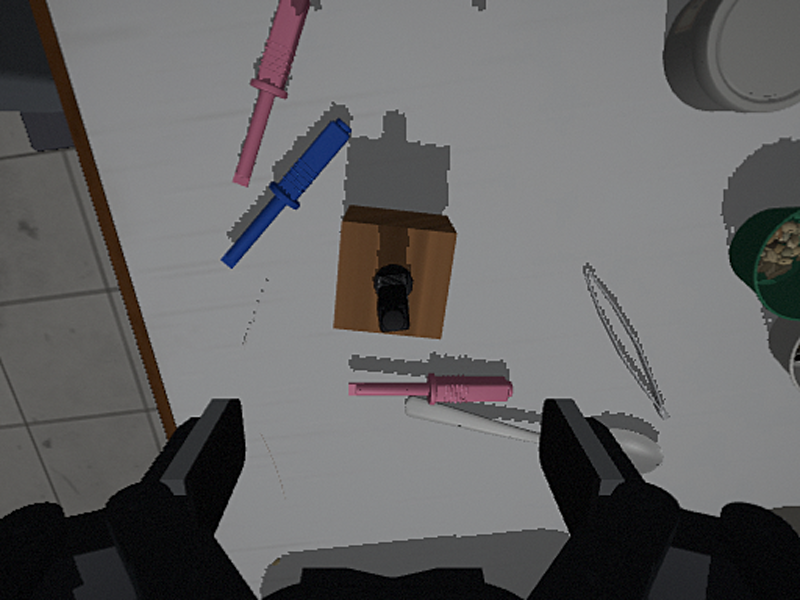

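The wrist view shows the stand's top-face corners at (343,217), (456,232), (441,338) and (334,328), the flange at (393,278) and the handle top at (395,320). The look-alikes lie flat on the desk. I'll zoom in to get the handle's yaw.

```bash
python3 - <<'E'
from h import *
p=camera_params("wrist");k=.64
for uv in [(343,217),(456,232),(441,338),(334,328)]: print(onz(p,np.array(uv)*k,.055).round(4))
print("fl",onz(p,np.array((393,278))*k,.059),"top",onz(p,np.array((395,320))*k,.112))
im=cv2.imread("pics/w1.png")[165:217,225:280]
g=np.clip((im.astype(float)/70)**.6*255,0,255).astype(np.uint8)
cv2.imwrite("pics/w1z.png",cv2.resize(g,None,fx=11,fy=11,interpolation=cv2.INTER_NEAREST))
E
```

```text
[ 0.4603 -0.2547  0.055 ]
[ 0.5189 -0.2701  0.055 ]
[ 0.5052 -0.3303  0.055 ]
[ 0.4455 -0.3167  0.055 ]
fl [ 0.48253487 -0.29017648  0.059     ] top [ 0.48290015 -0.29377372  0.112     ]
```

View pics/w1z.png

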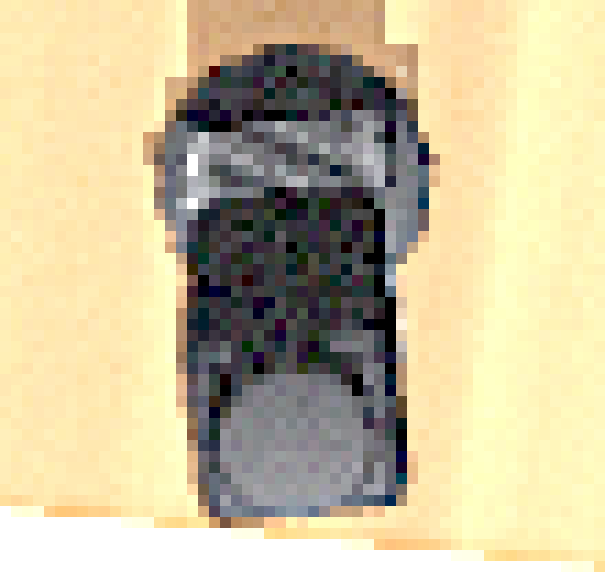

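The handle's square is rotated about −0.1 rad relative to the gripper. The tool axis is at (0.4827, −0.293), and the flange, cap and stand centre agree to within about 3 mm. Now I grasp it.

drive_tool(series=[[[0,0,-0.1,0.27,0.13,3,0],[0,0,-0.1,0.27,0.13,6,0],[0,0,-0.1,0.27,0.13,9,0],[0,0,-0.1,0.27,0.13,11.7,0],[0,0,-0.1,0.27,0.13,11.7,0]]])

```text
time_s: 2.28
tcp_pos: [0.481, -0.2926, 0.2389]
tcp_rot: [-0.002, 1.0, -0.019, -0.004]
contact_force: [-0.0, 0.4, -0.3]
finger_gap: 0.0855
```

drive_tool(series=[[[0,0,0,0,0,0,120],[0,0,0,0,0,0,200],[0,0,0,0,0,0,255],[0,0,0,0,0,0,255],[0,0,0,0,0,0,255]]], newtons=60)

```text
time_s: 2.7
tcp_pos: [0.4832, -0.2932, 0.245]
tcp_rot: [0.001, 1.0, -0.018, 0.001]
contact_force: [-0.0, -0.5, 0.5]
finger_gap: 0.0254
```

drive_tool(series=[[[0,0,0,0,0,0,255],[0,0,0,0,0,0,255],[0,0,0,0,0,0,255],[0,0,0,0,0,0,255],[0,0,0,0,0,0,255]]])

```text
time_s: 3.12
tcp_pos: [0.4827, -0.2931, 0.2446]
tcp_rot: [0.0, 1.0, -0.018, 0.0]
contact_force: [-3.2, 0.2, 6.6]
finger_gap: 0.0131
```

drive_tool(series=[[[0,0,0,0,0,-1.5,255],[0,0,0,0,0,-3,255],[0,0,0,0,0,-4.5,255],[0,0,0,0,0,-6,255],[0,0,0,0,0,-8,255]]])

```text
time_s: 3.53
tcp_pos: [0.4825, -0.2929, 0.324]
tcp_rot: [-0.0, 1.0, -0.018, -0.001]
contact_force: [-0.5, -1.1, 0.1]
finger_gap: 0.0133
```

```bash
python3 - <<'E'
from h import *
s=observe();print(s["time_s"],s["q"].round(3),s["tcp_pos"].round(4),q2R(s["tcp_rot"]).as_matrix().round(3).tolist(),s["finger_gap"],s["contact_force"])
R0=q2R(s["tcp_rot"]);a=R0.apply([0,0,1])
W=camera_params("wrist");w=capture("wrist");S=camera_params("side");v=capture("side");cv2.imwrite("pics/w2.png",w);cv2.imwrite("pics/s2.png",v)
out=[]
for p,im,f in((W,w,1),(S,v,1)):
    u=proj(p,[s["tcp_pos"]+.2*a,s["tcp_pos"]+.243*a]);print(u.round(1))
    c=u[1];x,y=(int(np.clip(t,0,m)) for t,m in zip(c-[30,30],(452,324)))
    out.append(cv2.resize(im[y:y+60,x:x+60],(400,400),interpolation=cv2.INTER_CUBIC));print(x,y)
g=np.clip((np.hstack(out).astype(float)/255)**.5*255,0,255)
cv2.imwrite("pics/b2.png",g)
E
```

```text
3.5333 [ 0.889  0.539 -0.599  1.773  0.365  0.943  0.101] [ 0.4825 -0.2929  0.324 ] [[0.999, -0.036, -0.001], [-0.036, -0.999, 0.001], [-0.001, -0.001, -1.0]] 0.013330188294032189 [-0.53451509 -1.13669576  0.11444598]
[[247.7 233.1]
 [248.3 204.8]]
218 174
[[268.7 253. ]
 [268.3 266.9]]
238 236[ WARN:0@2.667] global loadsave.cpp:1063 imwrite_ Unsupported depth image for selected encoder is fallbacked to CV_8U.
```

View pics/b2.png

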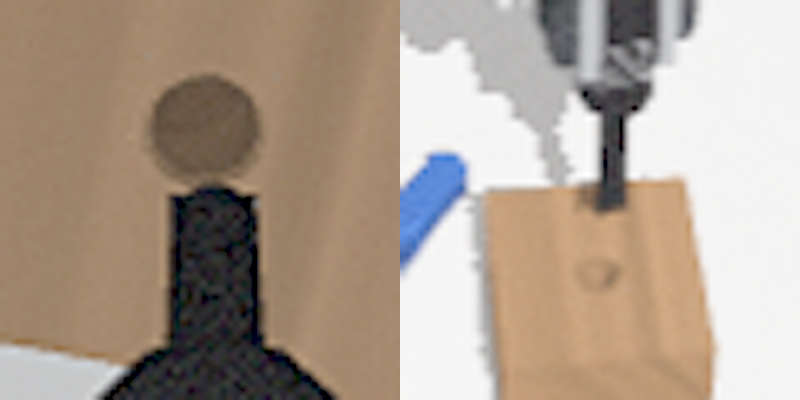

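In the left crop, the square shoulders with a small central bump mean the blade's wide side lies along the jaw direction (TCP x). The empty hole is at (208,127) in that crop. I now lift, turn −1.57 about z and carry the tool over.

drive_tool(series=[[[0,0,-0.11,0,0,-1.2,255],[0,0,-0.22,0,0,-2.4,255],[0,0,-0.33,0,0,-3.6,255],[0,0,-0.44,0,0,-4.8,255],[0,0,-0.54,0,0,-6,255]]])

```text
time_s: 4.05
tcp_pos: [0.4826, -0.293, 0.3838]
tcp_rot: [-0.0, 0.968, 0.252, -0.0]
contact_force: [0.1, -0.2, -0.2]
finger_gap: 0.0133
```

drive_tool(series=[[[0,0,-0.11,0,0,0,255],[0,0,-0.22,0,0,0,255],[0,0,-0.33,0,0,0,255],[0,0,-0.44,0,0,0,255],[0,0,-0.54,0,0,0,255]]])

```text
time_s: 4.47
tcp_pos: [0.4827, -0.2931, 0.3833]
tcp_rot: [-0.0, 0.866, 0.501, -0.0]
contact_force: [-0.1, 0.1, -0.2]
finger_gap: 0.0134
```

drive_tool(series=[[[0,0,-0.11,0,0,0,255],[0,0,-0.22,0,0,0,255],[0,0,-0.33,0,0,0,255],[0,0,-0.44,0,0,0,255],[0,0,-0.54,0,0,0,255]]])

```text
time_s: 4.88
tcp_pos: [0.4827, -0.2931, 0.3832]
tcp_rot: [-0.0, 0.701, 0.714, -0.0]
contact_force: [-0.2, -0.3, -0.3]
finger_gap: 0.0133
```

```bash
cat >> h.py <<'E'
YAW=.12; SPAN=np.array([.5808,.077,.0731])
def panel(yaw=None):
    M=(R.from_euler("z",YAW if yaw is None else yaw)*R.from_euler("y",-.26)).as_matrix(); return M  # cols px,py,n
def goal(ang,h,span=None):
    "ang: turn about tool z from pose B (x=py,y=px,z=-n); h: blade tip height over panel"
    M=panel(); Rt=R.from_matrix(np.c_[M[:,1],M[:,0],-M[:,2]])*R.from_euler("z",ang)
    return Rt,(SPAN if span is None else span)+M[:,2]*(.243+h)
E
python3 - <<'E'
from h import *
s=observe();print(s["q"].round(3),s["tcp_pos"],s["tcp_rot"]);print(panel().round(3))
Rt,pt=goal(0,.05);print(pt,delta(s,Rt,pt))
E
```

```text
[ 1.148  0.609 -1.08   1.69   0.573  1.198  1.513] [ 0.48265541 -0.29308767  0.38322369] [-1.98494142e-04  7.00549882e-01  7.13603396e-01 -1.30061988e-04]
[[ 0.959 -0.12  -0.255]
 [ 0.116  0.993 -0.031]
 [ 0.257  0.     0.966]]
[0.50601708 0.06798273 0.35625226] (array([-0.2602,  0.0131, -0.101 ]), array([36.057,  3.004,  2.699]))
```

drive_tool(series=[[[0,0,0,3.6,0.3,0,255],[0,0,0,7.2,0.6,0,255],[0,0,0,10.8,0.9,0,255],[0,0,0,14.4,1.2,0.5,255],[0,0,0,18,1.5,1,255]]])

```text
time_s: 5.3
tcp_pos: [0.4952, -0.1115, 0.3734]
tcp_rot: [0.0, 0.703, 0.711, 0.0]
contact_force: [0.1, 0.5, -0.9]
finger_gap: 0.0135
```

drive_tool(series=[[[0,0,0,3.6,0.3,0,255],[0,0,0,7.2,0.6,0,255],[0,0,0,10.8,0.9,0,255],[0,0,0,14.4,1.2,0.5,255],[0,0,0,18,1.5,1,255]]])

```text
time_s: 5.72
tcp_pos: [0.5079, 0.0689, 0.3635]
tcp_rot: [0.0, 0.703, 0.712, 0.0]
contact_force: [0.8, -0.5, -0.1]
finger_gap: 0.0133
```

drive_tool(series=[[[-0.09,0,-0.03,0,0,0.2,255],[-0.17,0.01,-0.06,0,0,0.5,255],[-0.26,0.013,-0.1,0,0,0.7,255],[-0.26,0.013,-0.1,0,0,0.7,255],[-0.26,0.013,-0.1,0,0,0.7,255]]])

```text
time_s: 6.13
tcp_pos: [0.5075, 0.067, 0.3565]
tcp_rot: [0.086, 0.661, 0.74, 0.095]
contact_force: [0.4, 0.1, -1.3]
finger_gap: 0.0132
```

```bash
python3 - <<'E'
from h import *
s=observe();p=camera_params("wrist");im=capture("wrist");cv2.imwrite("pics/w3.png",im);np.save("w3T.npy",p["T"])
print(s["time_s"],s["q"].round(3),delta(s,*goal(0,.05)))
cv2.imwrite("pics/w3b.png",cv2.resize(im,(800,600),interpolation=cv2.INTER_CUBIC))
print(proj(p,[SPAN,SPAN-.044*panel()[:,1]])/.64)
E
```

```text
6.1333 [ 0.529  0.467 -1.034  1.981  0.708  0.771  0.795] (array([-0.0026,  0.003 , -0.0069]), array([ 0.112, -0.139, -0.009]))
[[396.02327357 281.74513084]
 [312.30771028 282.24075765]]
```

View pics/w3b.png

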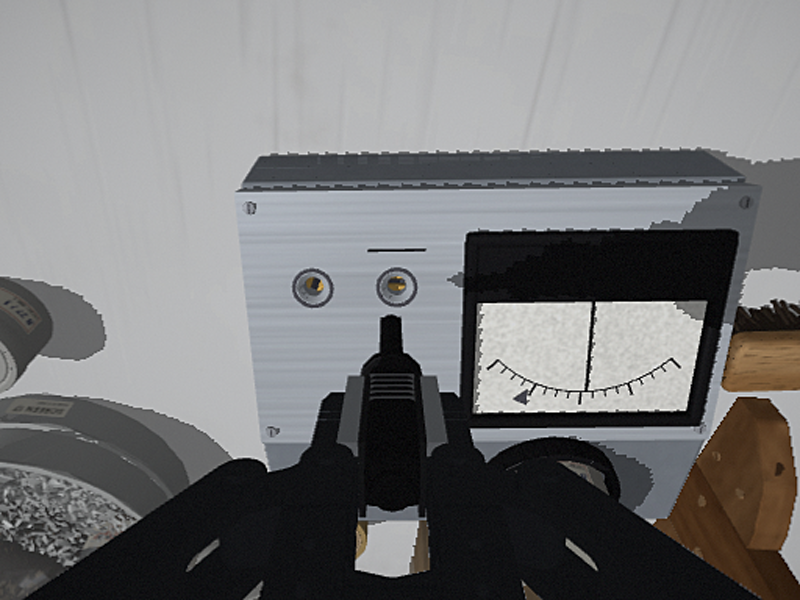

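The wrist view shows the span hole at (397,287) with the marker line above it, and the zero hole at (313,287). The needle runs (595,303)→(588,392) and the arrowhead is near (521,397). I'll zoom on these in one composite.

```bash
python3 - <<'E'
import cv2,numpy as np
im=cv2.imread("pics/w3.png")
a=im[168:200,236:272]; d=im[185:275,300:440]
A=cv2.resize(a,(360,320),interpolation=cv2.INTER_CUBIC)
D=cv2.resize(d,(700,450),interpolation=cv2.INTER_CUBIC)
Z=np.full((600,800,3),128,np.uint8)
Z[:280,:315]=cv2.resize(a,(315,280),interpolation=cv2.INTER_CUBIC)
z=im[168:200,182:218];Z[:280,400:715]=cv2.resize(z,(315,280),interpolation=cv2.INTER_CUBIC)
d=im[192:270,300:440];Z[285:597,0:560]=cv2.resize(d,(560,312),interpolation=cv2.INTER_CUBIC)
t=im[240:266,318:342];Z[340:580,570:792]=cv2.resize(t,(222,240),interpolation=cv2.INTER_CUBIC)
cv2.imwrite("pics/z3.png",Z)
E
```

```text
(no output)
```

View pics/z3.png

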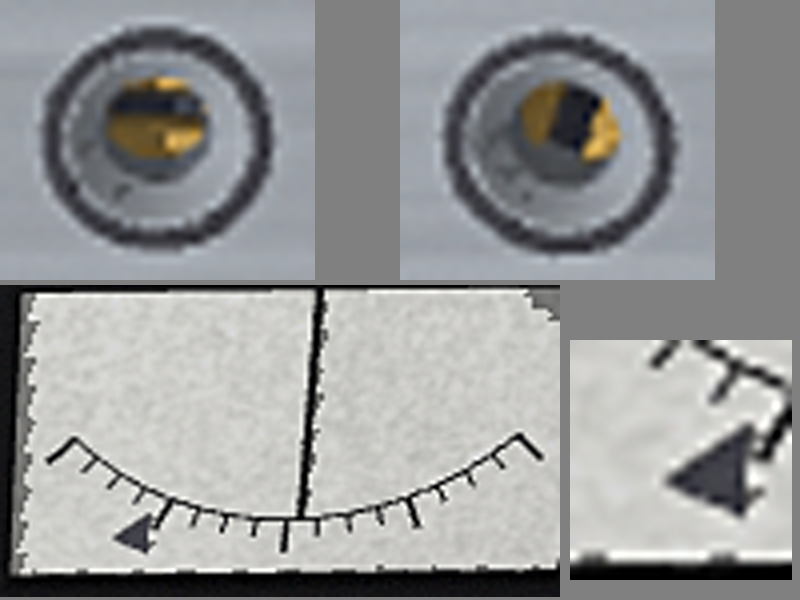

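The span slot runs almost along the image x axis, so it is about parallel to the blade (≈ −0.08 rad). The zero slot is steep. The arrowhead points inward, with its tip at about (338.0,249.5) px in the raw frame. The needle runs (380.25,193.25)→(375.5,250.25).

```bash
python3 - <<'E'
from h import *
from scipy.optimize import least_squares
p=camera_params("wrist");p["T"]=np.load("w3T.npy");s=observe();S,T=camera_params("side"),camera_params("top")
M=panel();n=M[:,2]
c=(253.9,183.8);zc=(200.3,184.2)
X=onplane(p,c,SPAN,n);Z=onplane(p,zc,SPAN,n);print("span",X,"zero",Z,"d",np.linalg.norm(X-Z),"yaw",np.arctan2(-(X-Z)[0],(X-Z)[1]))
print("tri3",tri([(p,c),(S,np.array((397,239))*.64),(T,np.array((303,285))*.64)]))
R0=q2R(s["tcp_rot"]);print("tip px800",proj(p,s["tcp_pos"]+R0.apply([[0,0,.243],[-.0045,0,.243],[.0045,0,.243],[0,-.0045,.238]]))/.64)
def P(u,v): return (M.T@(onplane(p,(u,v),X,n)-X))[:2]*1000
def c4(x,y): return P(300+x/4,192+(y-285)/4)
arc=np.array([c4(*q) for q in [(75,438),(170,500),(230,514),(285,519),(345,516),(415,497),(470,470),(520,436)]])
f=least_squares(lambda v:np.hypot(*(arc-v[:2]).T)-v[2],[-20,100,60]);print("arc",f.x,np.abs(f.fun).max())
a,b=P(380.25,193.25),P(375.5,250.25);d=(b-a)/np.hypot(*(b-a));piv=b-64*d
tip=P(338,249.5);l,r=P(328.3,255.2),P(336.6,259.3);print("needle",a,b,"pivot",piv,"arrow",tip,l,r,np.hypot(*(l-r)))
for pv in(piv,f.x[:2]):
    an=lambda v:np.arctan2(v[1],v[0]);v=tip-pv;m=(l+r)/2-pv
    print("r",np.hypot(*v),np.hypot(*(b-pv)),"needle ang",an(d),an(b-pv),"arrow",an(v),an(m))
E
```

```text
span [0.58363817 0.07769759 0.0738718 ] zero [0.58899815 0.03384726 0.07389096] d 0.0441767001897557 yaw 0.12163015723990643
tri3 (array([0.58136981, 0.07705321, 0.07409706]), [np.float64(0.0018751157774838816), np.float64(0.0015811587259420955), np.float64(0.0003715983362476503)])
tip px800 [[392.27880146 318.30944872]
 [381.93464272 318.30096135]
 [402.62322304 318.31787781]
 [392.29303694 312.69267141]]
arc [ -4.59254684 103.88981741  67.25425678] 0.3219627492365902
needle [  8.88064957 104.89752054] [ 62.17518876 106.98338729] pivot [ -1.77584925 104.48044148] arrow [61.24081576 73.86937383] [66.88083344 65.71005318] [71.05779117 73.38052523] 8.73402068851839
r 70.05810111354532 64.0 needle ang 0.039118504452403426 0.03911850445240339 arrow -0.452192036764782 -0.45868885893954203
r 72.35508734878388 66.83936484195553 needle ang 0.039118504452403426 0.04630019220929828 arrow -0.427837722028538 -0.4368019641983434
```

Checks: the holes are 44.2 mm apart, the arrow radius is 70–72 mm (should be 71) and the arrow base is 8.7 mm (should be 8). The needle is off by ≈0.48 rad, so the screw needs ≈1.07 rad clockwise. The tip's projection matches what the image shows. Next is a close approach.

```bash
sed -i 's/^YAW=.*/YAW=.1216; SPAN=np.array([.5832,.0776,.0739])/' h.py; python3 - <<'E'
from h import *
print(delta(observe(),*goal(-.08,.012)))
E
```

```text
(array([-0.0028,  0.0029, -0.0894]), array([0.153, 0.08 , 3.78 ]))
```

drive_tool(series=[[[0,0,-0.04,0.15,0.08,1,255],[-0.003,0.003,-0.085,0.15,0.08,2,255],[-0.003,0.003,-0.085,0.15,0.08,3,255],[-0.003,0.003,-0.085,0.15,0.08,3.8,255],[-0.003,0.003,-0.085,0.15,0.08,3.8,255]]])

```text
time_s: 6.6
tcp_pos: [0.5186, 0.0695, 0.3185]
tcp_rot: [0.089, 0.629, 0.767, 0.094]
contact_force: [-0.4, -1.1, -1.4]
finger_gap: 0.0132
```

```bash
python3 - <<'E'
from h import *
s=observe();p=camera_params("wrist");im=capture("wrist");cv2.imwrite("pics/w4.png",im)
R0=q2R(s["tcp_rot"]);t=proj(p,s["tcp_pos"]+R0.apply([[0,0,.243]]))[0];print(t,delta(s,*goal(-.08,.012)),s["contact_force"],s["q"].round(2))
x,y=int(t[0])-40,int(t[1])-36;print(x,y,proj(p,[SPAN]))
cv2.imwrite("pics/w4c.png",cv2.resize(im[y:y+60,x:x+80],(800,600),interpolation=cv2.INTER_CUBIC))
E
```

```text
[251.2700825  203.07946973] (array([-0.0002, -0.001 , -0.0053]), array([ 0.018, -0.001, -0.188])) [-0.40178192 -1.09637217 -1.36011238] [ 0.48  0.53 -0.98  2.01  0.82  0.72  0.78]
211 167 [[251.1500329  197.95616031]]
```

View pics/w4c.png

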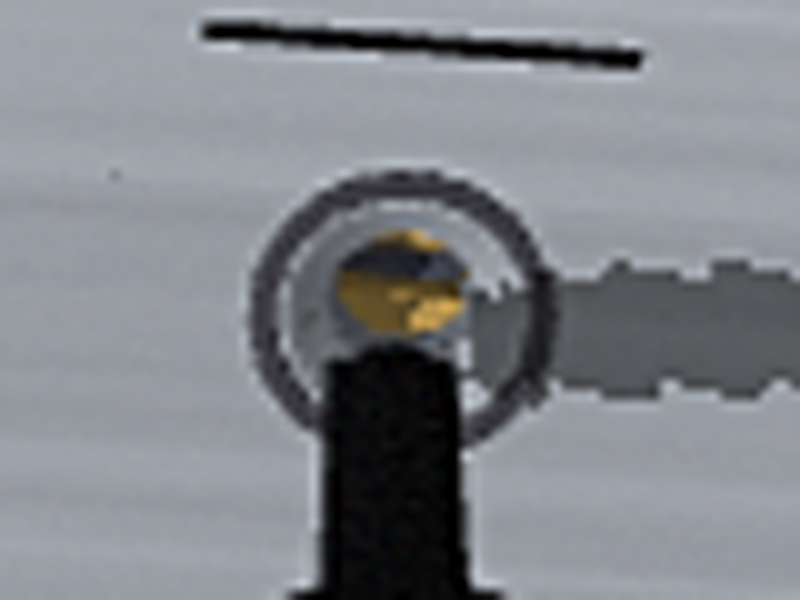

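Close up, the ring centre is at raw px (251.2,198.8). The shaft is centred at x≈250.4, and its near edge puts the tip about 1 mm too far along +y. The slot is parallel to the image x axis, so it lines up with the blade. I correct by (+0.7, −0.9) mm and descend.

drive_tool(series=[[[0,0,0,0.07,-0.09,0,255],[0,0,0,0.07,-0.09,0.4,255],[0,0,0,0.07,-0.09,0.8,255],[0,0,0,0.07,-0.09,1.1,255],[0,0,0,0.07,-0.09,1.4,255]]])

```text
time_s: 7.07
tcp_pos: [0.5211, 0.0709, 0.3062]
tcp_rot: [0.09, 0.628, 0.767, 0.095]
contact_force: [-0.6, -0.5, 0.2]
finger_gap: 0.0134
```

drive_tool(series=[[[0,0,0,0,0,0,255],[0,0,0,0,0,0.1,255],[0,0,0,0,0,0.2,255],[0,0,0,0,0,0.3,255],[0,0,0,0,0,0.3,255]]])

```text
time_s: 7.48
tcp_pos: [0.5216, 0.0713, 0.304]
tcp_rot: [0.091, 0.628, 0.767, 0.095]
contact_force: [-2.8, -0.3, 6.6]
finger_gap: 0.0134
```

```bash
python3 - <<'E'
from h import *
s=observe();R0=q2R(s["tcp_rot"]);print(R0.inv().apply(s["contact_force"]),R0.inv().apply(s["torque"]),delta(s,*goal(-.08,-.012)))
E
```

```text
[ 0.08354569 -0.98725455 -7.06818655] [ 0.83750881 -0.1315336  -0.00765818] (array([ 0.0034, -0.    , -0.0023]), array([-0.126,  0.053,  0.728]))
```

```bash
python3 - <<'E'
from h import *
s=observe();p=camera_params("wrist");im=capture("wrist");R0=q2R(s["tcp_rot"])
t=proj(p,s["tcp_pos"]+R0.apply([[0,0,.2446]]))[0];x,y=int(t[0])-40,int(t[1])-36;print(x,y,t)
cv2.imwrite("pics/w5.png",im);c=im[y:y+60,x:x+80].astype(float)
cv2.imwrite("pics/w5c.png",cv2.resize((255*(c/255)**.6).astype(np.uint8),(800,600),interpolation=cv2.INTER_CUBIC))
E
```

```text
211 166 [251.27620153 202.29054254]
```

View pics/w5c.png

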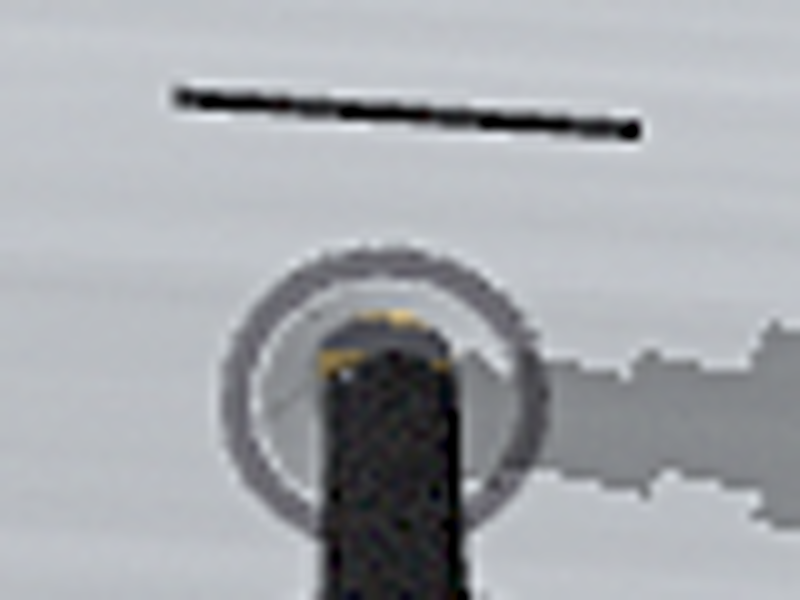

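The contact picture shows the ring centre at crop (385,403) and the shaft at x=392, with its end at y=350. With the blade about 6–7 mm deep, the shaft must be roughly 1.8 mm too far along +y and resting on the countersink, which agrees with the sign of the torque. I'll lift, shift and press again.

drive_tool(series=[[[0,0,0,0,0,-0.5,255],[0,0,0,-0.03,-0.17,-0.5,255],[0,0,0,-0.03,-0.17,-0.2,255],[0,0,0,-0.03,-0.17,0,255],[0,0,0,-0.03,-0.17,0.1,255]]])

```text
time_s: 7.95
tcp_pos: [0.5206, 0.0703, 0.3016]
tcp_rot: [0.09, 0.628, 0.767, 0.095]
contact_force: [-0.0, -0.7, -0.4]
finger_gap: 0.0133
```

drive_tool(series=[[[0,0,0,0,0,0.1,255],[0,0,0,0,0,0.2,255],[0,0,0,0,0,0.3,255],[0,0,0,0,0,0.3,255],[0,0,0,0,0,0.3,255]]])

```text
time_s: 8.37
tcp_pos: [0.5214, 0.0707, 0.2992]
tcp_rot: [0.09, 0.628, 0.767, 0.095]
contact_force: [1.0, -0.1, -0.1]
finger_gap: 0.0134
```

```bash
python3 - <<'E'
from h import *
s=observe();R0=q2R(s["tcp_rot"]);print(R0.inv().apply(s["contact_force"]),R0.inv().apply(s["torque"]),delta(s,*goal(-.08,-.012)))
E
```

```text
[-0.25362189  0.93640073  0.31015475] [ 0.28398243  0.04626342 -0.05141451] (array([ 0.0031, -0.0009, -0.0025]), array([-0.081,  0.217,  0.269]))
```

The blade is in the bore with no force on it. I continue down into the slot.

drive_tool(series=[[[0,0,0,0,0,0.1,255],[0,0,0,0,0,0.2,255],[0,0,0,0,0,0.3,255],[0,0,0,0,0,0.35,255],[0,0,0,0,0,0.35,255]]])

```text
time_s: 8.78
tcp_pos: [0.522, 0.0713, 0.2975]
tcp_rot: [0.092, 0.628, 0.767, 0.095]
contact_force: [-9.4, -2.6, 20.8]
finger_gap: 0.013
```

```bash
python3 - <<'E'
from h import *
s=observe();R0=q2R(s["tcp_rot"]);print(R0.inv().apply(s["contact_force"]),R0.inv().apply(s["torque"]),delta(s,*goal(-.08,-.012)))
E
```

```text
[ -1.18125134  -3.94417103 -22.54981351] [ 1.41276155 -0.26810775 -0.02888877] (array([ 0.0051,  0.0009, -0.0019]), array([-0.134,  0.185,  0.094]))
```

There is firm contact at about 11–13 mm depth. I ease the press and turn 0.6 rad clockwise, compensating for the measured tool-axis offset from the TCP (about −1, +2 mm).

drive_tool(series=[[[0,0,0.12,0.02,-0.02,-0.1,255],[0,0,0.24,0.045,-0.01,-0.1,255],[0,0,0.36,0.065,0.01,-0.1,255],[0,0,0.48,0.08,0.03,-0.1,255],[0,0,0.6,0.095,0.05,-0.1,255]]])

```text
time_s: 9.2
tcp_pos: [0.5222, 0.0716, 0.298]
tcp_rot: [0.059, 0.828, 0.545, 0.118]
contact_force: [-6.2, -1.7, 13.0]
finger_gap: 0.0132
```

```bash
python3 - <<'E'
from h import *
s=observe();R0=q2R(s["tcp_rot"]);print(s["q"].round(2),R0.inv().apply(s["contact_force"]),R0.inv().apply(s["torque"]),delta(s,*goal(-.08,-.012)))
p=camera_params("wrist");im=capture("wrist");np.save("w6T.npy",p["T"]);cv2.imwrite("pics/w6.png",im)
t=camera_params("top");it=capture("top");cv2.imwrite("pics/t6.png",it)
Z=np.zeros((600,800,3),np.uint8);Z[:,:]=cv2.resize(im,(800,600),interpolation=cv2.INTER_CUBIC)
o=cv2.imread("pics/top0.png")[145:205,115:185];n=it[145:205,115:185]
Z[:180,:210]=cv2.resize(o,(210,180));Z[:180,215:425]=cv2.resize(n,(210,180))
cv2.imwrite("pics/w6b.png",Z)
E
```

```text
[ 0.35  0.51 -0.78  2.03  0.76  0.6   0.23] [ -2.20195203  -1.88918658 -14.19007204] [ 0.7584051  -0.99824475 -0.0299908 ] (array([ 4.600e-03, -4.000e-04, -6.084e-01]), array([-0.048,  0.209,  0.136]))
```

View pics/w6b.png

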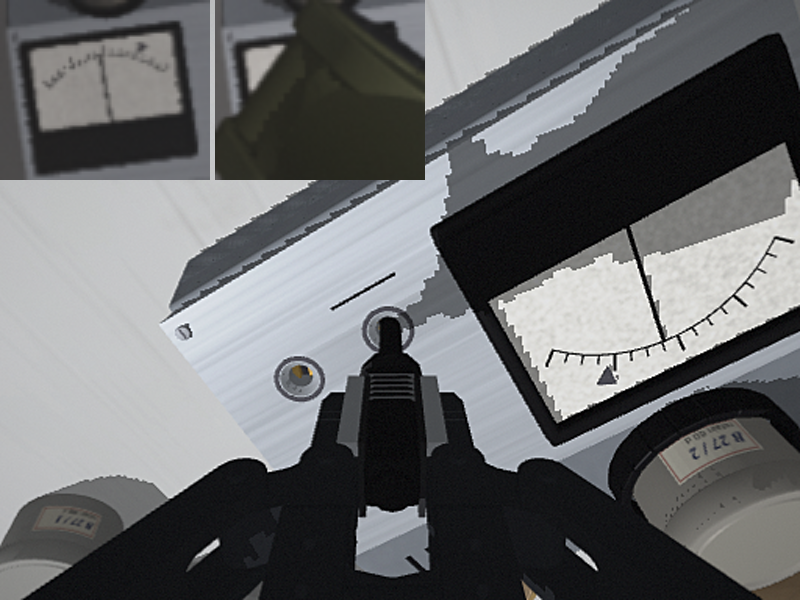

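The dial stays visible during the turn. The needle now runs (628,226)→(664,340) and the arrowhead tip is at (607,367). I compute the angle from these.

```bash
cat >> h.py <<'E'
def dial(p,a,b,t,piv=np.array([-3.2,104.2])):
    M=panel();P=lambda q:(M.T@(onplane(p,q,SPAN,M[:,2])-SPAN))[:2]*1000
    a,b,t=map(P,(a,b,t));d=b-a;pv=b-64*d/np.hypot(*d);an=lambda v:np.arctan2(v[1],v[0])
    for q in(pv,piv): print("piv",q.round(1),"r",np.hypot(*(t-q)).round(1),"line",an(d).round(3),"tip",an(b-q).round(3),"arrow",an(t-q).round(3))
E
python3 - <<'E'
from h import *
p=camera_params("wrist");p["T"]=np.load("w3T.npy");dial(p,(380.25,193.25),(375.5,250.25),(338,249.5))
p["T"]=np.load("w6T.npy");k=.64
dial(p,np.array((628,226))*k,np.array((664,340))*k,np.array((607,367))*k)
E
```

```text
piv [ -1.3 104.5] r 70.1 line 0.038 tip 0.038 arrow -0.453
piv [ -3.2 104.2] r 71.7 line 0.038 tip 0.04 arrow -0.439
piv [ -1.  103.6] r 70.8 line -0.096 tip -0.096 arrow -0.464
piv [ -3.2 104.2] r 73.1 line -0.096 tip -0.103 arrow -0.459
```

The needle has moved 0.135 rad, so the blade is engaged. About 0.36 rad of needle is left, or ≈0.8 rad of screw. I turn 0.73 more.

drive_tool(series=[[[0,0,0.1,0,-0.02,-0.05,255],[0,0,0.2,0,-0.01,-0.05,255],[0,0,0.3,0.01,0,-0.05,255],[0,0,0.4,0.02,0.015,-0.05,255],[0,0,0.5,0.03,0.03,-0.05,255]]])

```text
time_s: 9.72
tcp_pos: [0.5223, 0.0716, 0.2982]
tcp_rot: [0.028, 0.937, 0.324, 0.129]
contact_force: [-4.6, -2.1, 9.2]
finger_gap: 0.0133
```

drive_tool(series=[[[0,0,0.06,0.01,0.005,0,255],[0,0,0.12,0.02,0.01,0,255],[0,0,0.18,0.025,0.02,0,255],[0,0,0.23,0.03,0.02,0,255],[0,0,0.23,0.03,0.02,0,255]]])

```text
time_s: 10.13
tcp_pos: [0.5227, 0.0716, 0.2983]
tcp_rot: [0.013, 0.968, 0.215, 0.131]
contact_force: [-3.7, -2.3, 8.8]
finger_gap: 0.0132
```

```bash
python3 - <<'E'
from h import *
s=observe();R0=q2R(s["tcp_rot"]);print(s["q"].round(2),R0.inv().apply(s["contact_force"]),R0.inv().apply(s["torque"]),delta(s,*goal(-.08,-.012)))
p=camera_params("wrist");im=capture("wrist");np.save("w7T.npy",p["T"]);cv2.imwrite("pics/w7.png",im)
M=panel();u=proj(p,[SPAN+M@[x,y,0] for x,y in((.03,.104),(.061,.074))]);print(u)
c=u.mean(0);x,y=int(np.clip(c[0]-80,0,352)),int(np.clip(c[1]-60,0,264));print(x,y)
cv2.imwrite("pics/w7c.png",cv2.resize(im[y:y+120,x:x+160],(800,600),interpolation=cv2.INTER_CUBIC))
E
```

```text
[ 0.22  0.46 -0.58  2.03  0.6   0.53 -0.34] [-2.05147025  1.26413562 -9.51400001] [-0.28623354 -1.0121519  -0.06829039] (array([ 0.0036, -0.0015, -1.3359]), array([0.061, 0.163, 0.153]))
[[355.64296229  65.05801581]
 [382.65784845 132.57906997]]
289 38
```

View pics/w7c.png

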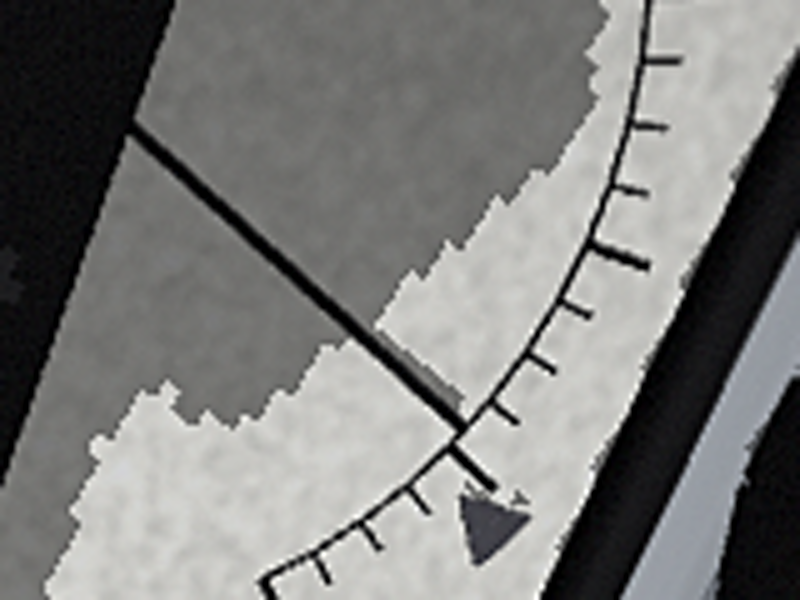

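The needle runs (133,122)→(465,427). The arrow tip is at (460,495), with base corners at (530,517) and (478,567), so the needle is slightly short of it.

```bash
python3 - <<'E'
from h import *
p=camera_params("wrist");p["T"]=np.load("w7T.npy");f=lambda x,y:np.array((289+x/5-.4,38+y/5-.4))
dial(p,f(133,122),f(465,427),f(460,495));dial(p,f(133,122),f(465,427),f(504,542))
# arrow axis from its own
M=panel();P=lambda q:(M.T@(onplane(p,q,SPAN,M[:,2])-SPAN))[:2]
d=P(f(504,542))-P(f(460,495));print("arrow axis",np.arctan2(d[1],d[0]),np.hypot(*d))
E
```

```text
piv [ -1.8 102.1] r 69.7 line -0.368 tip -0.368 arrow -0.455
piv [ -3.2 104.2] r 72.0 line -0.368 tip -0.391 arrow -0.473
piv [ -1.8 102.1] r 78.1 line -0.368 tip -0.368 arrow -0.454
piv [ -3.2 104.2] r 80.4 line -0.368 tip -0.391 arrow -0.47
arrow axis -0.440642014107998 0.008396048043125668
```

About 0.083 rad of needle is left, so ≈0.18 rad of screw. I turn that much, then measure numerically by polar rectification of the dial.

drive_tool(series=[[[0,0,0.06,0.01,0,0,255],[0,0,0.12,0.01,0.01,0,255],[0,0,0.18,0.02,0.01,0,255],[0,0,0.18,0.02,0.01,0,255],[0,0,0.18,0.02,0.01,0,255]]])

```text
time_s: 10.6
tcp_pos: [0.5228, 0.0715, 0.2983]
tcp_rot: [0.001, 0.983, 0.128, 0.131]
contact_force: [-4.0, -1.9, 8.9]
finger_gap: 0.0134
```

```bash
cat >> h.py <<'E'
def polar(p,im,piv=(-2.6,103.8)):
    M=panel();th=np.arange(-.7,.2,.004);g=cv2.cvtColor(im,cv2.COLOR_BGR2GRAY).astype(np.float32)
    r=np.arange(40,82,.5);A,B=np.meshgrid(th,r)
    X=SPAN+np.stack([(piv[0]+B*np.cos(A))/1e3,(piv[1]+B*np.sin(A))/1e3,0*A],-1).reshape(-1,3)@M.T
    u=proj(p,X).astype(np.float32).reshape(len(r),len(th),2);return th,r,cv2.remap(g,u[...,0],u[...,1],cv2.INTER_LINEAR)
def needle(p,im,piv=(-2.6,103.8)):
    th,r,I=polar(p,im,piv)
    def ang(lo,hi,w):
        v=I[(r>=lo)&(r<hi)].mean(0);d=cv2.GaussianBlur((np.median(v)-v)[None],(0,0),4)[0];i=d.argmax()
        m=np.abs(th-th[i])<w;base=np.percentile(v[m],90);q=np.clip(base-v[m]-.3*(base-v[m].min()),0,None);return (q*th[m]).sum()/q.sum()
    a,b,c=ang(42,52,.05),ang(52,61,.05),ang(74.5,79,.1);print("needle in/out",a.round(3),b.round(3),"arrow",c.round(3),"remaining",(b-c).round(3))
E
python3 - <<'E'
from h import *
s=observe();R0=q2R(s["tcp_rot"]);print(s["q"].round(2),R0.inv().apply(s["contact_force"]),delta(s,*goal(-.08,-.012)))
p=camera_params("wrist");im=capture("wrist");np.save("w8T.npy",p["T"]);cv2.imwrite("pics/w8.png",im)
for n in("w3","w6","w7","w8"):
    p["T"]=np.load(n+"T.npy")
    for pv in((-2.6,103.8),(-1.5,102.5),(-4,104)): print(n,end=" ");needle(p,cv2.imread(f"pics/{n}.png"),pv)
E
```

```text
[ 0.19  0.46 -0.53  2.03  0.56  0.52 -0.48] [-1.91315092  1.13966867 -9.70945721] (array([ 0.0034, -0.0016, -1.5131]), array([0.077, 0.134, 0.149]))
w3 needle in/out 0.038 0.037 arrow -0.454 remaining 0.492
w3 needle in/out 0.068 0.061 arrow -0.443 remaining 0.504
w3 needle in/out 0.032 0.033 arrow -0.448 remaining 0.481
w6 needle in/out -0.105 -0.104 arrow -0.457 remaining 0.353
w6 needle in/out -0.079 -0.083 arrow -0.448 remaining 0.365
w6 needle in/out -0.106 -0.105 arrow -0.448 remaining 0.343
w7 needle in/out -0.402 -0.392 arrow -0.471 remaining 0.079
w7 needle in/out -0.384 -0.377 arrow -0.462 remaining 0.085
w7 needle in/out -0.396 -0.387 arrow -0.463 remaining 0.076
w8 needle in/out -0.491 -0.479 arrow -0.473 remaining -0.007
w8 needle in/out -0.476 -0.466 arrow -0.465 remaining -0.001
w8 needle in/out -0.483 -0.472 arrow -0.465 remaining -0.007
```

```bash
python3 - <<'E'
from h import *
p=camera_params("wrist")
for n in("w7","w8"):
  p["T"]=np.load(n+"T.npy");im=cv2.imread(f"pics/{n}.png")
  for pv in((-3,103.2),(-3,102.7),(-3,102.2),(-3,101.7)): print(n,pv,end=" ");needle(p,im,pv)
p["T"]=np.load("w8T.npy");im=cv2.imread("pics/w8.png")
u=proj(p,[SPAN+panel()@[x,y,0] for x,y in((.03,.09),(.061,.074))]).mean(0);x,y=int(np.clip(u[0]-64,0,384)),int(np.clip(u[1]-48,0,288))
cv2.imwrite("pics/w8c.png",cv2.resize(im[y:y+96,x:x+128],(800,600),interpolation=cv2.INTER_CUBIC))
E
```

```text
w7 (-3, 103.2) needle in/out -0.388 -0.379 arrow -0.461 remaining 0.082
w7 (-3, 102.7) needle in/out -0.378 -0.371 arrow -0.456 remaining 0.085
w7 (-3, 102.2) needle in/out -0.367 -0.363 arrow -0.45 remaining 0.087
w7 (-3, 101.7) needle in/out -0.357 -0.354 arrow -0.444 remaining 0.09
w8 (-3, 103.2) needle in/out -0.476 -0.467 arrow -0.463 remaining -0.003
w8 (-3, 102.7) needle in/out -0.467 -0.458 arrow -0.458 remaining -0.001
w8 (-3, 102.2) needle in/out -0.457 -0.45 arrow -0.452 remaining 0.002
w8 (-3, 101.7) needle in/out -0.447 -0.442 arrow -0.446 remaining 0.004
```

View pics/w8c.png

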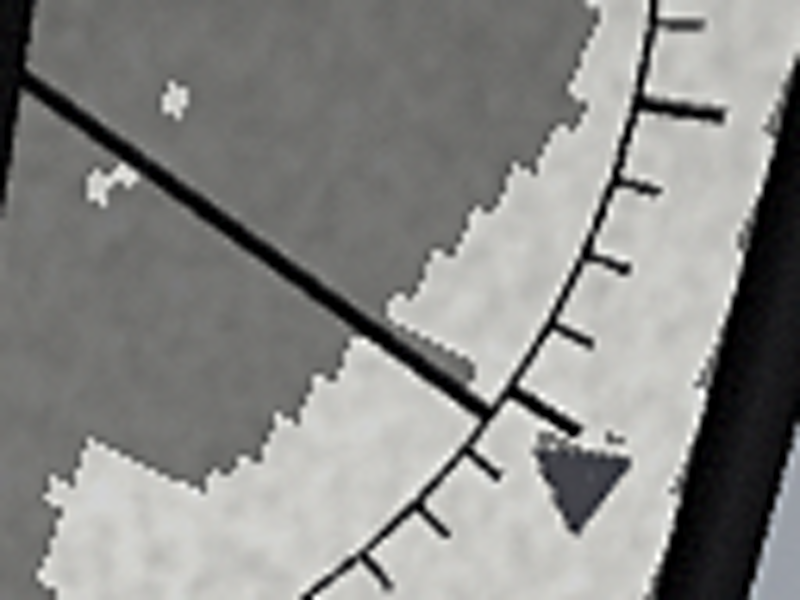

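The needle line through (25,80)→(488,412) extends to (540,449), and the arrow tip is at (537,450). At the arrow's base mid (604,497) the line reaches y=495, so it is aligned. I ease the blade off the slot wall and withdraw.

drive_tool(series=[[[0,0,-0.08,0,0,-0.1,255],[0,0,-0.12,0,0,-0.2,255],[0,0,-0.12,0,0,-0.6,255],[0,0,-0.12,0,0,-1.2,255],[0,0,-0.12,0,0,-2,255]]])

```text
time_s: 11.07
tcp_pos: [0.5177, 0.0714, 0.3172]
tcp_rot: [0.008, 0.974, 0.187, 0.131]
contact_force: [-0.0, -1.2, 0.6]
finger_gap: 0.0129
```

drive_tool(series=[[[0,0,0,0,0,-1.5,255],[0,0,0,0,0,-3,255],[0,0,0,0,0,-5,255],[0,0,0,0,0,-7,255],[0,0,0,0,0,-7,255]]])

```text
time_s: 11.48
tcp_pos: [0.4997, 0.07, 0.3886]
tcp_rot: [0.009, 0.973, 0.187, 0.134]
contact_force: [0.6, -0.2, -0.7]
finger_gap: 0.013
```

```bash
python3 - <<'E'
from h import *
s=observe();p=camera_params("wrist");im=capture("wrist");cv2.imwrite("pics/w9.png",im)
for pv in((-3,103.2),(-3,102.2)): needle(p,im,pv)
print(s["time_s"],s["tcp_pos"],s["contact_force"])
Rt=q2R([0,1,-.018,0]);d,_=delta(s,Rt,s["tcp_pos"]);print("rot",d)
R1=q2R(s["tcp_rot"])*R.from_rotvec(d)
print("then",R1.inv().apply(np.array([.4826,-.293,.40])-s["tcp_pos"])*100)
E
```

```text
needle in/out -0.477 -0.468 arrow -0.466 remaining -0.002
needle in/out -0.458 -0.452 arrow -0.455 remaining 0.003
11.4833 [0.4997195  0.07002461 0.38858955] [ 0.6396067  -0.17135453 -0.65744684]
rot [ 0.0124 -0.2706  0.4133]
then [-0.40523966 36.34059876 -1.13934115]
```

The needle held after withdrawal (error −0.002 to +0.003 rad). Now back to the stand.

drive_tool(series=[[[0.0025,-0.054,0.083,0,0,-0.2,255],[0.005,-0.108,0.165,0,0,-0.2,255],[0.0075,-0.162,0.248,0,0,-0.2,255],[0.01,-0.216,0.331,0,0,-0.2,255],[0.0124,-0.2706,0.4133,0,0,-0.2,255]]])

```text
time_s: 11.95
tcp_pos: [0.4992, 0.0691, 0.3861]
tcp_rot: [0.001, 1.0, -0.02, -0.004]
contact_force: [0.2, -0.4, 0.4]
finger_gap: 0.013
```

drive_tool(series=[[[0,0,0,0,3.6,-0.2,255],[0,0,0,-0.1,7.2,-0.5,255],[0,0,0,-0.1,10.8,-0.5,255],[0,0,0,-0.2,14.4,-0.5,255],[0,0,0,-0.2,18,-0.5,255]]])

```text
time_s: 12.37
tcp_pos: [0.4904, -0.1124, 0.3912]
tcp_rot: [0.001, 1.0, -0.018, -0.003]
contact_force: [0.8, -0.4, -0.3]
finger_gap: 0.0131
```

drive_tool(series=[[[0,0,0,0,3.6,0,255],[0,0,0,-0.1,7.2,0,255],[0,0,0,-0.1,10.8,0,255],[0,0,0,-0.2,14.4,0,255],[0,0,0,-0.2,18,0,255]]])

```text
time_s: 12.78
tcp_pos: [0.4819, -0.2924, 0.3913]
tcp_rot: [0.0, 1.0, -0.018, -0.003]
contact_force: [0.7, -0.3, -0.8]
finger_gap: 0.0132
```

```bash
python3 - <<'E'
from h import *
s=observe();Rt=q2R([0,1,-.018,0]);print(s["tcp_pos"],delta(s,Rt,np.array([.4826,-.293,.324])))
E
```

```text
[ 0.48190611 -0.29244792  0.39131796] (array([ 0.0009,  0.0065, -0.0006]), array([0.115, 0.046, 6.731]))
```

drive_tool(series=[[[0,0.0065,0,0.1,0.05,2,255],[0,0.0065,0,0.1,0.05,4,255],[0,0.0065,0,0.1,0.05,6,255],[0,0.0065,0,0.1,0.05,6.7,255],[0,0.0065,0,0.1,0.05,6.7,255]]])

```text
time_s: 13.2
tcp_pos: [0.4825, -0.2911, 0.3228]
tcp_rot: [-0.001, 1.0, -0.018, -0.001]
contact_force: [0.3, 0.0, -0.5]
finger_gap: 0.0133
```

```bash
python3 - <<'E'
from h import *
s=observe();Rt=q2R([0,1,-.018,0]);print(s["tcp_pos"],delta(s,Rt,np.array([.4826,-.293,.2446])))
im=capture("wrist");cv2.imwrite("pics/w10.png",im);o=cv2.imread("pics/w2.png")
for nm,(x,y,w,h) in dict(hole=(238,182,22,16),tip=(238,200,24,16),stand=(215,150,20,30)).items():
    t=o[y:y+h,x:x+w];r=cv2.matchTemplate(im[y-8:y+h+8,x-8:x+w+8],t,cv2.TM_CCOEFF_NORMED);print(nm,np.array(cv2.minMaxLoc(r)[3])-8,r.max())
E
```

```text
[ 0.4824699  -0.29108542  0.32278692] (array([-0.001 ,  0.0029,  0.    ]), array([0.043, 0.198, 7.818]))
hole [1 3] 0.9794518
tip [0 0] 0.9632837
stand [1 3] 0.6574532
```

The tip sits in the grip as before (0 px shift). The hole appears 3 px lower, which matches the 2 mm TCP offset in y. I correct that and insert.

drive_tool(series=[[[0,0.003,0,0.04,0.2,0,255],[0,0.003,0,0.04,0.2,0,255],[0,0.003,0,0.04,0.2,1,255],[0,0.003,0,0.04,0.2,2,255],[0,0.003,0,0.04,0.2,3,255]]])

```text
time_s: 13.67
tcp_pos: [0.4837, -0.2935, 0.2956]
tcp_rot: [0.002, 1.0, -0.018, 0.003]
contact_force: [-4.4, 0.1, 5.8]
finger_gap: 0.0132
```

```bash
python3 - <<'E'
from h import *
s=observe();print(s["contact_force"],delta(s,q2R([0,1,-.018,0]),np.array([.4826,-.293,.2446])))
E
```

```text
[-4.44498253  0.12292785  5.75189784] (array([ 0.0029, -0.0058, -0.0002]), array([-0.143, -0.063,  5.101]))
```

drive_tool(series=[[[0,0,0,-0.1,-0.03,-0.3,255],[0,0,0,-0.1,-0.03,0,255],[0,0,0,-0.1,-0.03,0.8,255],[0,0,0,-0.1,-0.03,1.6,255],[0,0,0,-0.1,-0.03,1.6,255]]])

```text
time_s: 14.08
tcp_pos: [0.4819, -0.2928, 0.2767]
tcp_rot: [-0.0, 1.0, -0.018, 0.001]
contact_force: [-0.5, -0.4, 0.2]
finger_gap: 0.013
```

```bash
python3 - <<'E'
from h import *
s=observe();print(s["contact_force"],delta(s,q2R([0,1,-.018,0]),np.array([.4826,-.293,.2446])))
E
```

```text
[-0.50820597 -0.38777771  0.24656157] (array([-0.0004, -0.0014,  0.0002]), array([0.066, 0.015, 3.213]))
```

The blade is 23 mm into the hole with no force on it. I push it down to the seat.

drive_tool(series=[[[0,0,0,0.04,0,0.8,255],[0,0,0,0.06,0.01,1.6,255],[0,0,0,0.06,0.01,2.4,255],[0,0,0,0.06,0.01,2.9,255],[0,0,0,0.06,0.01,2.9,255]]])

```text
time_s: 14.5
tcp_pos: [0.4825, -0.2932, 0.2482]
tcp_rot: [0.0, 1.0, -0.018, 0.001]
contact_force: [-3.6, -0.1, -2.5]
finger_gap: 0.013
```

drive_tool(series=[[[0,0,0,0,0,0.1,255],[0,0,0,0,0,0.2,255],[0,0,0,0,0,0.3,255],[0,0,0,0,0,0.35,255],[0,0,0,0,0,0.35,255]]])

```text
time_s: 14.92
tcp_pos: [0.4825, -0.2932, 0.2465]
tcp_rot: [0.001, 1.0, -0.018, 0.001]
contact_force: [-6.2, 1.1, 2.4]
finger_gap: 0.0139
```

```bash
python3 - <<'E'
from h import *
s=observe();print(s["contact_force"],delta(s,q2R([0,1,-.018,0]),np.array([.4826,-.293,.2446])))
E
```

```text
[-6.19282955  1.10545861  2.37951312] (array([ 0.0011, -0.002 , -0.0002]), array([ 0.008, -0.017,  0.19 ]))
```

drive_tool(series=[[[0,0,0,-0.05,0.02,0,255],[0,0,0,-0.05,0.02,0.05,255],[0,0,0,-0.05,0.02,0.1,255],[0,0,0,-0.05,0.02,0.15,255],[0,0,0,-0.05,0.02,0.15,255]]])

```text
time_s: 15.33
tcp_pos: [0.4823, -0.2932, 0.2451]
tcp_rot: [0.001, 1.0, -0.018, 0.001]
contact_force: [-5.2, 0.4, 2.2]
finger_gap: 0.0132
```

```bash
python3 - <<'E'
from h import *
s=observe();print(s["contact_force"],s["tcp_pos"])
E
```

```text
[-5.230971    0.39037044  2.24399274] [ 0.48231041 -0.29324195  0.245106  ]
```

drive_tool(series=[[[0,0,0,-0.05,0,0,255],[0,0,0,-0.05,0,0.05,255],[0,0,0,-0.05,0,0.1,255],[0,0,0,-0.05,0,0.15,255],[0,0,0,-0.05,0,0.15,255]]])

```text
time_s: 15.75
tcp_pos: [0.4821, -0.2931, 0.2446]
tcp_rot: [0.001, 1.0, -0.018, 0.002]
contact_force: [-7.8, 2.4, 13.3]
finger_gap: 0.0131
```

```bash
python3 - <<'E'
from h import *
s=observe();print(s["contact_force"],s["tcp_pos"])
E
```

```text
[-7.79899043  2.4306108  13.26531425] [ 0.48207672 -0.29312155  0.2446069 ]
```

It seats at z = 0.2446, the grasp height, and the force rises to 13 N. I relax, open, retreat straight up and check.

drive_tool(series=[[[0,0,0,0,0,-0.12,255],[0,0,0,0,0,-0.12,200],[0,0,0,0,0,-0.12,120],[0,0,0,0,0,-0.12,0],[0,0,0,0,0,-0.12,0]]])

```text
time_s: 16.17
tcp_pos: [0.4828, -0.2934, 0.2448]
tcp_rot: [0.001, 1.0, -0.018, 0.003]
contact_force: [-0.2, 0.1, -0.6]
finger_gap: 0.0542
```

drive_tool(series=[[[0,0,0,0,0,0,0],[0,0,0,0,0,0,0],[0,0,0,0,0,0,0],[0,0,0,0,0,0,0],[0,0,0,0,0,0,0]]])

```text
time_s: 16.58
tcp_pos: [0.4822, -0.2934, 0.2446]
tcp_rot: [0.001, 1.0, -0.018, 0.002]
contact_force: [-0.2, 0.1, 0.2]
finger_gap: 0.0857
```

drive_tool(series=[[[0,0,0,0,0,-2,0],[0,0,0,0,0,-5,0],[0,0,0,0,0,-8,0],[0,0,0,0,0,-11.7,0],[0,0,0,0,0,-11.7,0]]])

```text
time_s: 17.0
tcp_pos: [0.4835, -0.2932, 0.3682]
tcp_rot: [0.003, 1.0, -0.018, 0.006]
contact_force: [1.4, 0.1, 0.7]
finger_gap: 0.0851
```

```bash
python3 - <<'E'
from h import *
s=observe();print(s["time_s"],s["contact_force"],s["tcp_pos"],s["finger_gap"])
S,T=camera_params("side"),camera_params("top")
a,b,c=capture("side"),capture("top"),capture("wrist")
for n,v in(("sF",a),("tF",b),("wF",c)): cv2.imwrite(f"pics/{n}.png",v)
o=cv2.imread("pics/side0.png");i=cv2.absdiff(a,o).max(2);n,_,st,_=cv2.connectedComponentsWithStats((i>50).astype(np.uint8));print("side diff",[x.tolist() for x in st[1:] if x[4]>12])
# tool in side view vs start
x,y,w,h=255,250,24,34
t=o[y:y+h,x:x+w];r=cv2.matchTemplate(a[y-6:y+h+6,x-6:x+w+6],t,cv2.TM_CCOEFF_NORMED);print(np.array(cv2.minMaxLoc(r)[3])-6,r.max())
o=cv2.imread("pics/top0.png");i=cv2.absdiff(b,o).max(2);n,_,st,_=cv2.connectedComponentsWithStats((i>50).astype(np.uint8));print("top diff",[x.tolist() for x in st[1:] if x[4]>12])
# wrist: handle cap centre (grey blob) at z .112
u=proj(camera_params("wrist"),[[.4829,-.2938,.112],[.4825,-.29,.059]]);print(u)
E
```

```text
17.0 [1.43793803 0.05238766 0.71635045] [ 0.48347273 -0.29320576  0.36816641] 0.08507068094626909
side diff [[196, 0, 85, 56, 1335], [284, 0, 20, 46, 624], [300, 0, 7, 24, 68], [303, 0, 21, 47, 325], [253, 22, 5, 3, 13], [277, 36, 5, 5, 16], [269, 46, 12, 4, 17], [296, 49, 6, 12, 52], [289, 52, 7, 5, 22], [146, 62, 172, 225, 10910], [300, 76, 5, 24, 81], [268, 98, 24, 23, 327], [11, 157, 6, 7, 17], [304, 163, 7, 4, 17], [91, 191, 10, 25, 165], [82, 194, 5, 11, 18], [75, 206, 7, 8, 26], [164, 233, 22, 50, 458], [270, 256, 3, 13, 15], [215, 259, 33, 48, 416], [262, 258, 3, 6, 13], [261, 270, 5, 11, 17], [173, 284, 9, 13, 42], [244, 294, 17, 44, 429], [261, 318, 59, 15, 485], [0, 354, 41, 30, 590]]
[1 0] 0.98610085
top diff [[338, 124, 142, 171, 10833], [440, 138, 27, 14, 89], [147, 164, 6, 22, 51], [306, 233, 20, 20, 149], [279, 237, 11, 11, 26], [293, 247, 15, 8, 29], [287, 251, 41, 14, 301], [327, 252, 30, 15, 202], [255, 285, 48, 11, 353], [421, 297, 64, 32, 950], [379, 298, 41, 33, 1212], [486, 300, 10, 27, 179], [488, 328, 6, 6, 18], [380, 332, 43, 52, 2031], [423, 332, 24, 52, 1069], [492, 347, 20, 25, 375], [163, 359, 39, 10, 250], [182, 380, 10, 4, 25]]
[[248.78664328 201.33190899]
 [248.21300478 174.71218363]]
```

```bash
python3 - <<'E'
from h import *
def blobs(im):
    h=cv2.cvtColor(im,cv2.COLOR_BGR2HSV);out=[]
    for nm,lo,hi in(("blue",(105,120,30),(130,255,255)),("pink",(160,70,40),(179,255,255)),("green",(60,120,20),(90,255,255))):
        n,_,st,c=cv2.connectedComponentsWithStats(cv2.inRange(h,lo,hi));out+=[(nm,int(s[4]),c_.round(1).tolist()) for s,c_ in zip(st[1:],c[1:]) if s[4]>40]
    return out
for a,b in(("side0","sF"),("top0","tF")):
    for n in(a,b): print(n,blobs(cv2.imread(f"pics/{n}.png")))
o,a=[cv2.cvtColor(cv2.imread(f"pics/{n}.png"),cv2.COLOR_BGR2GRAY).astype(np.float32)[252:280,256:280] for n in("side0","sF")]
W=np.eye(2,3,dtype=np.float32);print(cv2.findTransformECC(o,a,W,cv2.MOTION_TRANSLATION))
E
```

```text
side0 [('blue', 92, [174.4, 221.5]), ('blue', 251, [226.1, 285.7]), ('pink', 234, [216.1, 264.0]), ('pink', 427, [486.7, 293.9]), ('pink', 260, [254.7, 316.8]), ('green', 695, [377.1, 258.5])]
sF [('blue', 91, [174.3, 221.6]), ('blue', 273, [233.5, 275.1]), ('pink', 217, [226.1, 253.6]), ('pink', 423, [486.8, 293.9]), ('pink', 414, [294.9, 325.7]), ('green', 690, [377.1, 258.5])]
top0 [('blue', 47, [242.1, 285.8]), ('pink', 239, [425.4, 92.5]), ('pink', 84, [379.9, 244.1]), ('pink', 71, [326.0, 259.2])]
tF [('blue', 146, [319.8, 246.6]), ('blue', 45, [242.1, 285.6]), ('pink', 239, [425.4, 92.5]), ('pink', 184, [296.1, 247.3])]
(0.9948368301251712, array([[ 1.        ,  0.        ,  0.82054746],
       [ 0.        ,  1.        , -0.05860574]], dtype=float32))
```

The look-alikes differ from the first picture, but they were already lying flat in the t=1.8 s image, before any contact. I'll check whether they moved after that.

```bash
python3 - <<'E'
from h import *
def bl(im):
    h=cv2.cvtColor(im,cv2.COLOR_BGR2HSV);out=[]
    for nm,lo,hi in(("blue",(105,120,30),(130,255,255)),("pink",(160,70,40),(179,255,255))):
        n,_,st,c=cv2.connectedComponentsWithStats(cv2.inRange(h,lo,hi));out+=[(nm,int(s[4]),c_.round(1).tolist()) for s,c_ in zip(st[1:],c[1:]) if s[4]>40]
    return out
for n in("s2","sF","t6","tF"): print(n,bl(cv2.imread(f"pics/{n}.png")))
s=observe();print(s["contact_force"],s["joint_velocities"].round(3).max())
E
```

```text
s2 [('blue', 90, [174.4, 221.6]), ('blue', 276, [233.4, 275.2]), ('pink', 216, [226.1, 253.5]), ('pink', 423, [486.7, 293.9]), ('pink', 413, [295.1, 325.7])]
sF [('blue', 91, [174.3, 221.6]), ('blue', 273, [233.5, 275.1]), ('pink', 217, [226.1, 253.6]), ('pink', 423, [486.8, 293.9]), ('pink', 414, [294.9, 325.7])]
t6 [('blue', 144, [319.9, 246.7]), ('pink', 240, [425.4, 92.5]), ('pink', 175, [376.3, 217.2]), ('pink', 186, [295.9, 247.2])]
tF [('blue', 146, [319.8, 246.6]), ('blue', 45, [242.1, 285.6]), ('pink', 239, [425.4, 92.5]), ('pink', 184, [296.1, 247.3])]
[ 0.0859369  -0.28116158 -0.40427223] 0.025
```

The look-alikes toppled by themselves right at the start, with the arm at 0.36 m or higher, and have not moved since. The tool is within 1 px sideways and 0.06 px vertically of its starting image. Handing in.

```bash
python3 -c "
from cell import *
print(close_job())"
```

```text
the job is handed in; nothing more can be done
None
```

I turned the span trimmer clockwise until the needle points at the arrowhead, then put the tuning tool back in its stand. The job is handed in at about 17 s of robot time.

- **Needle:** measured after the blade was withdrawn, it sits within about 0.005 rad of the arrowhead (readings of −0.002 and +0.003 rad). An earlier line fit, with the blade still in the slot, agreed.
- **Tool:** it reached the stand at the same height I gripped it from, with a 13 N push at the seat. In the side camera it is within 1 pixel sideways and 0.1 pixel vertically of its starting image. The gripper was open and clear when I handed in.
- **Zero trimmer:** the tool was never put in that hole. I did not look at the zero screw again at the end.
- **Other things on the desk:** the green cup and the coloured marker cap measured the same at start and end. I did not check the bystander tin on its own, and arm shadows made the full picture comparison unreliable.
- **Disagreement:** the blue and pink look-alikes differ from the first pictures. They stood upright at the start and were already lying flat at 1.8 s, before the gripper had touched anything. They have not moved since 3.5 s, going by the side camera.
- **First try at the hole:** the blade first rested on the countersink with about 7 N. I lifted it, shifted it about 1.7 mm and it went in.

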